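# Empty the scoop tray of tested bars into the scrap bin

### The arm

A 6-joint arm with a two-finger parallel gripper is mounted at the origin on the work surface. World frame = base frame: x ahead of the robot, y to its left, z up, the work surface at z = 0. Lengths are in m, angles in degrees, forces in N, time in s.
With the tool pointing down it reaches from about 0.25 to 0.8 m from the base axis. Payload 8.5 kg.
Tool frame: the origin (TCP) lies at the very end of the fingers, on their centre line; the grasp point (between the pads) lies 19 mm behind it (bot.pinch_z is the distance from the TCP to the grasp point, in m); z points along the fingers, y is the direction in which the jaws open and shut (so a half turn about z gives the same grasp; the last joint's range is limited). The gripper opens to 85 mm and grips with 20 to 120 N. Pads are 22 mm wide; open, the fingers measure 114 mm over their backs; the gripper's body (76 mm by 85 mm) begins 54 mm behind the grasp point. The pads swing forward as they close: fully open they stand 13 mm farther back than shut.
Start: joints at [71.505, 13.648, -0.773, 75.585, 0, 90], TCP at [0.167, 0.498, 0.231] pointing down, gripper open.
Joint ranges: [-152.45, 152.45], [-59.26, 108.67], [-65.41, 83.53], [-104.44, 129.93], [-82.83, 76.93], [-180, 180]. Speed limits (degrees/s): [127.2, 127.2, 159.86, 180, 180, 180].

### API

Orientations are given as [roll, pitch, yaw] about the fixed x, y, z axes, in that order (R = Rz(yaw) Ry(pitch) Rx(roll)).
In Python, from bench import bot gives the robot as it stands. The module is installed in compiled form; this text tells all that it offers.
- The arm moves only by the tool drive_tool, never from a script. Its argument "steps" is a list of rows, each a list of 7 numbers: the closure, from 0 (fully open) to 1 (shut), then the shift along the tool's x, y, z in m, then the turn, a rotation vector about the tool's x, y, z in degrees. A call has 1 to 8 rows; each row shifts and turns the commanded pose from where the row before left it, along the tool's axes as they then stand; what a row does not reach is not made up. A row lasts 1/12 s, in which the tool goes at most 41.7 mm and 7.16 degrees, less where a joint would pass 70% of its speed; a pose out of reach is approached as far as the arm can. A call is refused whole if a number of a shift passes 0.0417 or a number of a turn 7.16, either way. A call with a gripper value outside its range is refused whole. The fingers move at their own pace and stop on an object; "squeeze" is the grip in N (left out, the last holds). Time passes only in rows, so rows that do not move let the fingers close. It gives the time, the measured TCP pose, the force and the opening at its end, in the units of the state.
- bot.observe(): the state, without advancing time (a new reading comes with each control period).
- bot.capture(name): name is "scene" or "side" or "wrist"; returns a dict with "image" (384x512x3 uint8, blue, green, red), "fx", "fy", "cx", "cy" (pixels), "rvec" (rotation vector, rad) and "tvec" (3), from world to camera coordinates, as OpenCV has them. Camera axes: x right, y down, z forward; pixel columns grow to the right and rows downward; lengths in m; the calibration is good to about 2 mm. A picture is of the moment at which its call begins. There is no depth.
- bot.close_job(): hands the job in, once; it reports no verdict.
The state is a dict: "t": time; "joint_positions": joint angles; "qd": joint speeds; "tau": joint torques, N m; "tool_pos": TCP position; "orientation": TCP orientation; "contact_force": force on the tool from outside, world axes, zero at the start; "wrist_torque": the same for the moment, N m; "width": finger opening in m.
Only numpy, scipy, OpenCV 4.12 (cv2) and the standard library are available. Lean on these libraries where they do the work, as an engineer would, in place of code of your own. Each camera call takes 0.05 s, during which the arm holds its last target.

### The job

Draw the scoop tray with the three tested bars out from under the test stand's clear platform without knocking the platform, and set it down flat on the bench with the bars still on it. Let go, take the tray again by its end handle and tip it so that all three bars slide off its open end into the scrap bin. Then stand the empty tray flat on the bench again, and leave the wrench, the jar and the weight where they are.

Things in the scene. Friction and masses are not known exactly. Their poses are not given: they have to be found in the camera images.
- tray: Aluminium scoop tray, 0.18 kg. Origin: middle of its pan's underside; +x: open end (no lip), z up. Pan x -75 to 75, y -62 to 62 mm; floor 4 mm; side walls 4 mm thick, 26 high, rear wall 40 high. Starts on the stand's base, its x about along stand x (within 0.06 rad), rear handle under the clear platform, so it cannot go straight up there. Bars slide off at 26 to 36 degrees of tilt.
- tray_bridge: Square bar fixed over the tray from side to side (along the tray's y), 12 mm wide and 12 mm thick, 124 mm long, on two 12 x 4 mm legs at its ends. Origin: centre of the bar, at tray x 20, y 0, z 66 mm; axes as the tray's. 56 mm of free height under it: the bars pass below. For carrying, it lies a little forward of the tray's centre of mass.
- tray_handle: Black bar handle fixed to the tray's rear wall, 60 mm long (along the tray's x), 22 mm wide (y), 20 mm high. Origin: its centre, at tray x -105, y 0, z 30 mm; axes as the tray's. Its underside is 20 mm above what the tray stands on.
- bar0: One of three alike dark grey plastic test bars, 60 x 24 x 20 mm, 30 g (+-30 %), lying loose on the tray's floor, its 60 mm length about along the tray's x. Origin: centre of its 60 x 24 underside.
- bar1: One of three alike dark grey plastic test bars, 60 x 24 x 20 mm, 30 g (+-30 %), lying loose on the tray's floor, its 60 mm length about along the tray's x. Origin: centre of its 60 x 24 underside.
- bar2: One of three alike dark grey plastic test bars, 60 x 24 x 20 mm, 30 g (+-30 %), lying loose on the tray's floor, its 60 mm length about along the tray's x. Origin: centre of its 60 x 24 underside.
- bin: Open grey steel scrap bin, 170 x 170 mm outside, 85 mm high, walls and floor 5 mm, too heavy to move. Origin: centre of its underside; z up. It stands on the bench on the robot's right.
- stand: Small test stand, fixed, on the robot's left: steel base plate 290 (x) x 220 (y) mm, 20 mm thick, with a column reaching 206 mm above the bench at its -x end (column parts span x -142 to -84 mm). Origin: centre of the underside of the base plate. +x points out of the open side, to the robot's right; the tray is drawn out that way.
- platform: Clear plate with an aluminium edge, fixed to the stand's column, 68 (stand x) x 120 (stand y) x 8 mm. Origin: centre of its underside, at stand x -54, y 0, z 84 mm: it covers stand x -88 to -20 mm. Its underside is 64 mm above the base plate; the tray's handle passes 24 mm below it.
- wrench: Steel wrench, 160 mm, lying on the bench beyond the work. Leave it.
- jar: Amber glass jar with a black cap, 60 mm diameter, 75 mm high, origin at its base. Leave it.
- weight: Steel weight with a knob, 56 mm diameter, 74 mm high, origin at its base. Leave it.
There are look-alikes about, which are no part of the job. Leave any yellow look-alike of the tray alone. Leave any turquoise look-alike of the bar1 alone.

How it is judged (in metres and radians):
On the way, in this order (a step that is already met when the one before it is completed fails the run):
1. the tray stands flat on the bench, let go, with all three bars on it (height (world z) of tray between -0.005 and 0.008 m and angle between tray's own z axis and vertical below 0.1 rad and linear speed of tray below 0.03 m/s and contact force between the fingers and tray below 0.2 N and x of bar0 in the frame of tray between -0.08 and 0.08 m and y of bar0 in the frame of tray between -0.062 and 0.062 m and z of bar0 in the frame of tray between -0.005 and 0.05 m and x of bar1 in the frame of tray between -0.08 and 0.08 m and y of bar1 in the frame of tray between -0.062 and 0.062 m and z of bar1 in the frame of tray between -0.005 and 0.05 m and x of bar2 in the frame of tray between -0.08 and 0.08 m and y of bar2 in the frame of tray between -0.062 and 0.062 m and z of bar2 in the frame of tray between -0.005 and 0.05 m), for 0.2 s.
2. the tray is held by its end handle, clear of the bench, and tipped (contact force between the fingers and tray_handle above 1 N and angle between tray's own z axis and vertical above 0.35 rad and height (world z) of tray above 0.03 m), for 0.1 s.
3. all three bars are in the bin while the tray is still held up by its end handle (x of bar0 in the frame of bin between -0.085 and 0.085 m and y of bar0 in the frame of bin between -0.085 and 0.085 m and z of bar0 in the frame of bin between -0.01 and 0.075 m and x of bar1 in the frame of bin between -0.085 and 0.085 m and y of bar1 in the frame of bin between -0.085 and 0.085 m and z of bar1 in the frame of bin between -0.01 and 0.075 m and x of bar2 in the frame of bin between -0.085 and 0.085 m and y of bar2 in the frame of bin between -0.085 and 0.085 m and z of bar2 in the frame of bin between -0.01 and 0.075 m and contact force between the fingers and tray_handle above 1 N and height (world z) of tray above 0.03 m), for 0.1 s.
At the end, for the whole second after the job is handed in: All three bars lie at rest inside the bin (below its rim); the empty tray stands flat on the bench (underside within 8 mm of it, tilted less than 0.1 rad), at rest and let go (x of bar0 in the frame of bin between -0.085 and 0.085 m and y of bar0 in the frame of bin between -0.085 and 0.085 m and z of bar0 in the frame of bin between -0.01 and 0.075 m and x of bar1 in the frame of bin between -0.085 and 0.085 m and y of bar1 in the frame of bin between -0.085 and 0.085 m and z of bar1 in the frame of bin between -0.01 and 0.075 m and x of bar2 in the frame of bin between -0.085 and 0.085 m and y of bar2 in the frame of bin between -0.085 and 0.085 m and z of bar2 in the frame of bin between -0.01 and 0.075 m and height (world z) of tray between -0.005 and 0.008 m and angle between tray's own z axis and vertical below 0.1 rad and linear speed of each of tray, bar0, bar1, bar2 below 0.03 m/s and contact force between the fingers and tray below 0.2 N); the robot touches nothing.
It fails at once if the clear platform is knocked (more than 10 N from the tray or the fingers) (contact force between any of tray, the arm, the fingers and platform above 10 N).
It fails at once if the wrench, jar or weight is moved by more than 30 mm (distance of any of wrench, jar, weight from where it was at the start of the episode above 0.03 m).
It also fails if it takes over 72 s, if anything falls off the work surface, if the arm or the gripper's body presses on something with over 40 N, if the wrist force passes 120 N, or if a joint passes its speed limit or range.

## Working session

There is one attempt and no reset: what is moved stays moved. The work goes in short steps, Python scripts to look and compute and a tool call to move; the robot and the scene stay as the last step left them, time stands still between calls to the robot, and variables do not carry over. Pictures are saved under pics/ and viewed, and the job is handed in when it is done.

Besides the shell and the picture viewer there is one more tool, called after "Request:" as name(argument=value, ...) on one line, values as JSON. drive_tool: Moves the arm, as the interface text tells. Its arguments: {"type":"object","properties":{"steps":{"type":"array"},"squeeze":{"type":"number"}},"required":["steps"]}

```bash
mkdir -p pics
cat > h.py <<'E'
import numpy as np, cv2
from bench import bot
def cap(n,f=None):
    c=bot.capture(n)
    if f: cv2.imwrite('pics/'+f,c['image'])
    return c
def ray(c,u,v):
    R,_=cv2.Rodrigues(np.array(c['rvec'],float)); t=np.array(c['tvec'],float).ravel()
    d=R.T@np.array([(u-c['cx'])/c['fx'],(v-c['cy'])/c['fy'],1.]); o=-R.T@t
    return o,d
def onz(c,u,v,z):
    o,d=ray(c,u,v); return o+d*(z-o[2])/d[2]
def proj(c,p):
    q,_=cv2.projectPoints(np.array(p,float).reshape(-1,3),np.array(c['rvec'],float),np.array(c['tvec'],float),np.array([[c['fx'],0,c['cx']],[0,c['fy'],c['cy']],[0,0,1.]]),None)
    return q.reshape(-1,2)
E
python3 - <<'E'
from h import *
import pickle
C={}
for n in ['scene','side','wrist']:
    c=cap(n,n+'0.png'); C[n]=c
    R,_=cv2.Rodrigues(np.array(c['rvec'],float)); print(n,(-R.T@np.array(c['tvec']).ravel()).round(3),c['fx'],R[2].round(2))
pickle.dump(C,open('C0.pkl','wb'))
print(bot.observe(), bot.pinch_z)
E
```

```text
scene [1.038 0.608 1.002] 422.86316820437537 [-0.46 -0.44 -0.77]
side [ 0.405 -0.926  0.97 ] 451.8726212231585 [ 0.08  0.74 -0.67]
wrist [0.092 0.524 0.372] 316.17826794365817 [ 0.29 -0.1  -0.95]
{'t': 0.15, 'joint_positions': array([ 7.15071925e+01,  1.36745968e+01, -8.04815706e-01,  7.55850711e+01,
       -1.39298671e-04,  9.00000811e+01]), 'qd': array([-0.1108655 , -0.14379233,  0.09605989,  0.04964496, -0.08463473,
        0.00131449]), 'tau': array([-1.02340407e-03, -5.39079165e+01,  3.46598554e+01,  1.44816079e-02,
       -3.48137928e-05, -2.42441416e-05]), 'tool_pos': array([0.16642304, 0.49759126, 0.23081827]), 'orientation': array([-1.79935516e+02,  1.39389831e-04,  1.61507112e+02]), 'contact_force': array([ 1.39915478, -0.45277776,  0.50639784]), 'wrist_torque': array([ 0.02471744, -0.00626664,  0.04878526]), 'width': 0.08547125413994128} 0.0187
```

View pics/scene0.png

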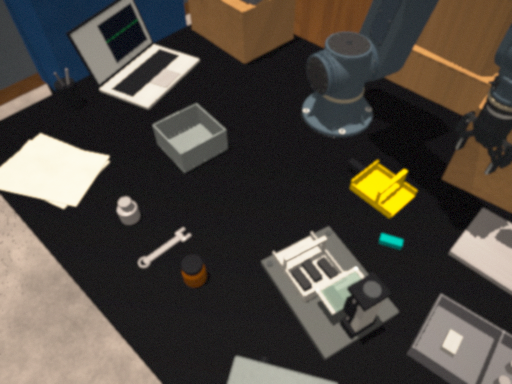

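View pics/side0.png

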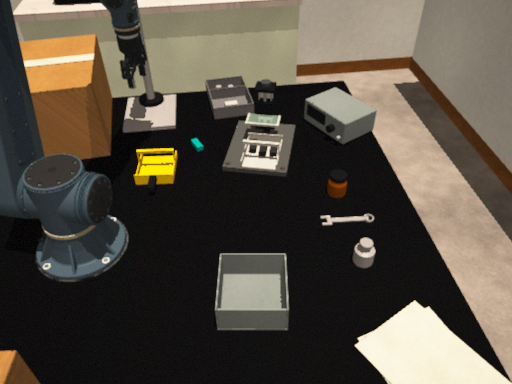

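View pics/wrist0.png

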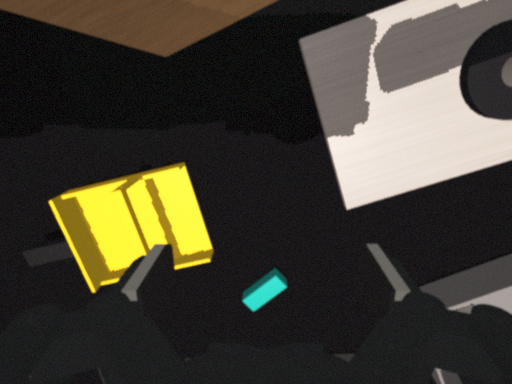

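The scene image shows the stand with the aluminium tray at about (325,285) and a yellow look-alike at (385,188). The turquoise bar is at (391,241), the bin at (190,137), the jar at (194,271), the wrench at (165,248) and the weight at (128,210). I'll enlarge the stand.

Run:
```python
import cv2
a=cv2.imread('pics/scene0.png')[215:365,250:410]; b=cv2.imread('pics/side0.png')[95:195,205:320]
cv2.imwrite('pics/sc_z.png',cv2.resize(a,None,fx=4,fy=4,interpolation=2)[:600,:800]); cv2.imwrite('pics/si_z.png',cv2.resize(b,None,fx=5.5,fy=5.5,interpolation=2))
```

```text
(no output)
```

View pics/sc_z.png

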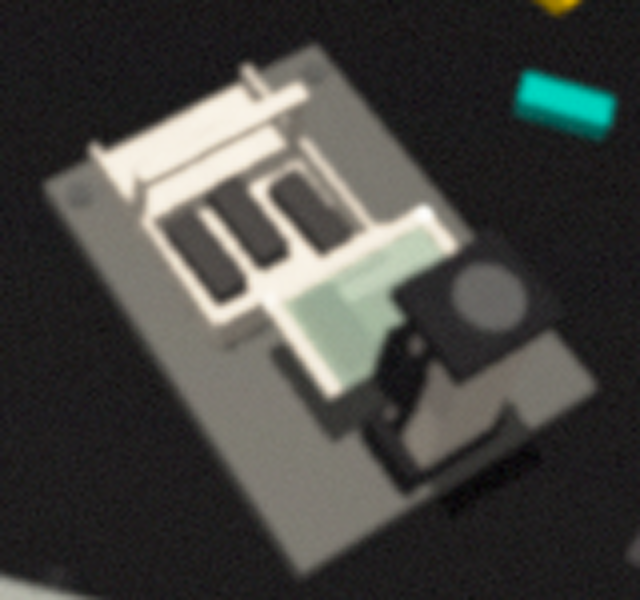

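View pics/si_z.png

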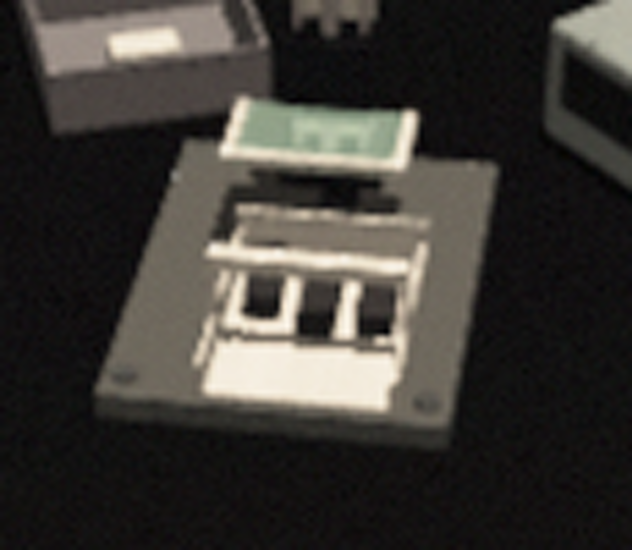

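Run:
```python
from h import *
import pickle
C=pickle.load(open('C0.pkl','rb'))
S=lambda p:(p[0]/4+250,p[1]/4+215); T=lambda p:(p[0]/5.5+205,p[1]/5.5+95)
def fit(name,pts,z):
    P=np.array([onz(C[name],*p,z)[:2] for p in pts]); print(name,P.round(3).tolist(),'edges',np.linalg.norm(P-np.roll(P,-1,0),axis=1).round(3),'c',P.mean(0).round(4)); return P
P=fit('scene',[S(p) for p in [(45,185),(318,45),(598,385),(302,575)]],.02)
e=(P[0]-P[3]+P[1]-P[2]);print('yaw stand',np.degrees(np.arctan2(e[1],e[0])))
P=fit('side',[T(p) for p in [(97,395),(450,428),(498,163),(185,143)]],.02)
e=(P[0]-P[3]+P[1]-P[2]);print('yaw stand',np.degrees(np.arctan2(e[1],e[0])))
# bridge ends top: z = .02+.072
P=fit('side',[T((206,246)),T((411,264))],.092)
P=fit('scene',[S((105,160)),S((305,88))],.092)
# bridge base: top front edge of scene
P=fit('side',[T((203,392)),T((388,408))],.02) # open end lower edge
P=fit('side',[T((240,208)),T((430,222))],.06) # rear wall top
# bin rim
for n,pts in [('side',[(218,254),(288,254),(289,305),(216,306)]),('scene',[(153,126),(194,104),(227,131),(184,156)])]:
    fit(n,pts,.085)
```

```text
scene [[0.632, 0.225], [0.42, 0.288], [0.502, 0.563], [0.714, 0.502]] edges [0.221 0.287 0.221 0.288] c [0.5672 0.3944]
yaw stand -106.59379992336008
side [[0.424, 0.275], [0.633, 0.214], [0.715, 0.493], [0.504, 0.549]] edges [0.218 0.29  0.218 0.285] c [0.5688 0.3827]
yaw stand -106.25762521376328
side [[0.498, 0.321], [0.619, 0.285]] edges [0.126 0.126] c [0.5587 0.3028]
scene [[0.624, 0.268], [0.498, 0.326]] edges [0.139 0.139] c [0.5606 0.2969]
side [[0.489, 0.269], [0.599, 0.238]] edges [0.114 0.114] c [0.544  0.2537]
side [[0.528, 0.405], [0.646, 0.372]] edges [0.123 0.123] c [0.5869 0.3889]
side [[0.388, -0.162], [0.565, -0.186], [0.541, -0.336], [0.374, -0.317]] edges [0.179 0.152 0.168 0.156] c [ 0.4669 -0.2504]
scene [[0.539, -0.337], [0.378, -0.324], [0.393, -0.148], [0.557, -0.163]] edges [0.162 0.177 0.164 0.175] c [ 0.4667 -0.2431]
```

Run:
```python
import cv2
a=cv2.imread('pics/scene0.png')[95:180,140:240]; b=cv2.imread('pics/side0.png')[240:340,205:305]
cv2.imwrite('pics/binz.png',cv2.hconcat([cv2.resize(a,(400,340),interpolation=2),cv2.resize(b[:85],(400,340),interpolation=2)]))
```

```text
(no output)
```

View pics/binz.png

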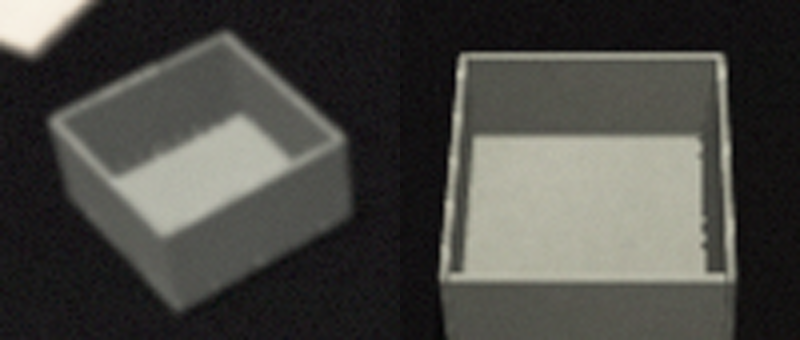

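Run:
```python
from h import *
import pickle
C=pickle.load(open('C0.pkl','rb'))
for n,l,p,z in [('side','jar base',(338,194),0),('side','wrenchL',(322,222),0),('side','wrenchR',(374,217),0),('side','weight',(364,264),0),('side','yellow near handle',(152,188),0.02),('side','yel BL corner',(136,184),0),('side','yel BR',(174,183),0),('side','yel TL',(139,150),.03),('scene','jar',(195,284),0),('scene','weight',(129,221),0),('side','turq',(197,145),.01)]:
    print(l,onz(C[n],*p,z).round(3))
# bin with half px correction
def fit(name,pts,z,off,s):
    P=np.array([onz(C[name],(p[0]+.5)/s-.5+off[0],(p[1]+.5)/s-.5+off[1],z)[:2] for p in pts])
    print(P.round(3).tolist(),np.linalg.norm(P-np.roll(P,-1,0),axis=1).round(3),P.mean(0).round(3)); return P
P=fit('scene',[(48,120),(226,31),(350,137),(163,236)],.085,(140,95),4)
P=fit('side',[(460,52),(724,52),(736,281),(441,281)],.085,(105,240),4)
```

```text
jar base [0.781 0.111 0.   ]
wrenchL [ 0.702 -0.005  0.   ]
wrenchR [ 0.862 -0.005  0.   ]
weight [ 0.779 -0.177  0.   ]
yellow near handle [0.192 0.198 0.02 ]
yel BL corner [ 0.134  0.249 -0.   ]
yel BR [ 0.259  0.237 -0.   ]
yel TL [0.138 0.398 0.03 ]
jar [0.79  0.138 0.   ]
weight [ 0.789 -0.151  0.   ]
turq [0.34  0.427 0.01 ]
[[0.538, -0.346], [0.367, -0.325], [0.386, -0.155], [0.558, -0.179]] [0.172 0.172 0.174 0.168] [ 0.462 -0.251]
[[0.392, -0.158], [0.56, -0.18], [0.538, -0.349], [0.371, -0.327]] [0.169 0.17  0.168 0.17 ] [ 0.465 -0.254]
```

Request:
drive_tool(steps=[[0, -0.03, -0.005, 0, 0, 0, 0], [0, -0.03, -0.005, 0, 0, 0, 0], [0, -0.03, -0.005, 0, 0, 0, 0], [0, -0.03, -0.005, 0, 0, 0, 0], [0, -0.03, -0.005, 0, 0, 0, 0], [0, -0.03, -0.005, 0, 0, 0, 0], [0, -0.03, -0.005, 0, 0, 0, 0], [0, -0.03, -0.005, 0, 0, 0, 0]])

```text
t: 0.82
tool_pos: [0.3826, 0.3828, 0.2311]
orientation: [-180.0, -0.0, 161.5]
contact_force: [0.6, 0.5, -0.5]
width: 0.0856
```

The bin is centred at (0.464, -0.252), yaw -7.5° (both views agree within 3 mm). Next I'll go over the bridge.

Request:
drive_tool(steps=[[0, -0.03, -0.003, 0, 0, 0, 0], [0, -0.03, -0.003, 0, 0, 0, 0], [0, -0.03, -0.003, 0, 0, 0, 0], [0, -0.03, -0.004, 0, 0, 0, 0], [0, -0.03, -0.004, 0, 0, 0, -1], [0, -0.02, -0.004, 0, 0, 0, -1], [0, -0.01, 0, 0, 0, 0, 0], [0, 0, 0, 0, 0, 0, 0]])

```text
t: 1.48
tool_pos: [0.5472, 0.3065, 0.2304]
orientation: [-180.0, -0.0, 163.4]
contact_force: [-0.9, -0.6, 0.0]
width: 0.0851
```

Run:
```python
from h import *
import pickle
c=cap('wrist','w1.png'); pickle.dump(c,open('w1.pkl','wb'))
o=bot.observe(); print(o['tool_pos'],o['orientation'],o['joint_positions'].round(1))
```

```text
[0.54594108 0.30714666 0.23063583] [-1.79959000e+02 -5.38823291e-02  1.63400187e+02] [29.4 23.9 14.2 80.4  0.  46. ]
```

View pics/w1.png

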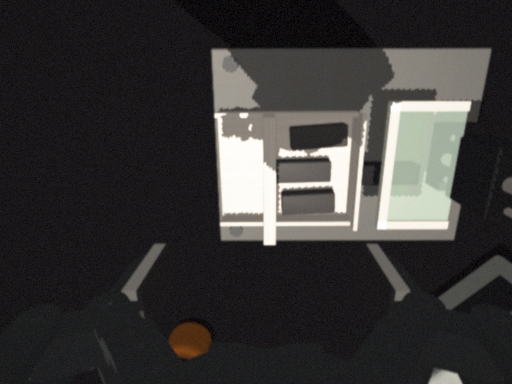

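Run:
```python
from h import *
import pickle
c=pickle.load(open('w1.pkl','rb'))
o=bot.observe(); print(proj(c,[o['tool_pos'],o['tool_pos']-[0,0,.139]]).round(1))
g=c['image']; 
cv2.imwrite('pics/w1z.png',cv2.resize(g[90:260,200:400],(800,600),interpolation=2)[:,:,:])
for p,z in [((263.5,116),.092),((276,116),.092),((276,244),.092),((263.5,244),.092),((270,116),.092),((270,244),.092),((219,112),.046),((222,224),.046),((364,115),.06),((357,230),.06)]: print(p,onz(c,*p,z).round(4))
```

```text
[[262.7 247.6]
 [264.2 173.6]]
(263.5, 116) [0.496  0.3214 0.092 ]
(276, 116) [0.4991 0.3318 0.092 ]
(276, 244) [0.618  0.2978 0.092 ]
(263.5, 244) [0.6145 0.286  0.092 ]
(270, 116) [0.4977 0.3268 0.092 ]
(270, 244) [0.6164 0.2921 0.092 ]
(219, 112) [0.4834 0.2781 0.046 ]
(222, 224) [0.6006 0.2411 0.046 ]
(364, 115) [0.5255 0.4136 0.06  ]
(357, 230) [0.6434 0.3827 0.06  ]
```

View pics/w1z.png

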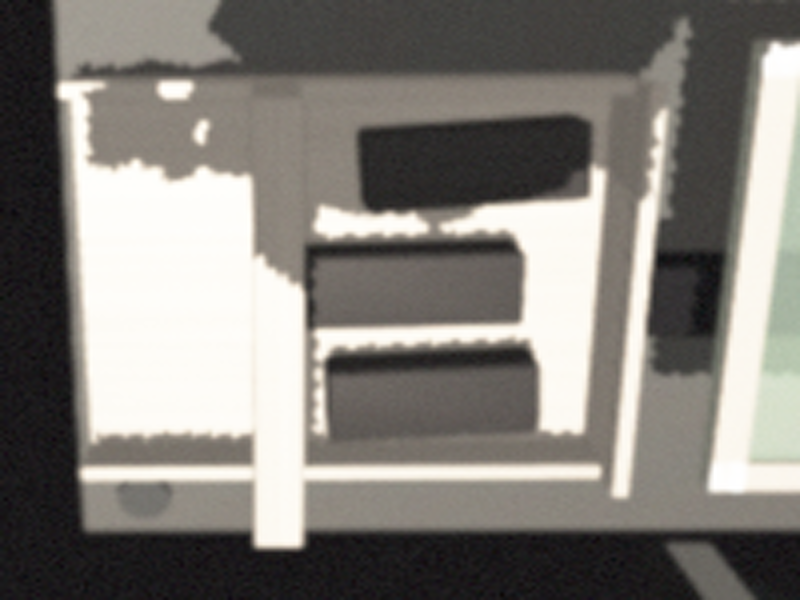

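Wrist view: bridge at (270,116)–(270,244). It measures 124 mm by 12 mm, centre (0.557, 0.3095), direction -16.3°. It belongs to the aluminium tray on the stand with the three dark bars at (318,135), (304,170) and (308,203), so it isn't the yellow one. I'll go down on it.

Request:
drive_tool(steps=[[0, -0.01, 0.005, 0.02, 0, 0, 0], [0, 0, 0, 0.03, 0, 0, 0], [0, 0, 0, 0.03, 0, 0, 0], [0, 0, 0, 0.03, 0, 0, 0], [0, 0, 0, 0.025, 0, 0, 0], [0, 0, 0, 0.02, 0, 0, 0], [0, 0, 0, 0.008, 0, 0, 0], [0, 0, 0, 0, 0, 0, 0]], squeeze=60)

```text
t: 2.2
tool_pos: [0.5545, 0.3096, 0.0666]
orientation: [-179.9, -0.2, 163.6]
contact_force: [-0.3, 0.4, -0.3]
width: 0.0853
```

Run:
```python
from h import *
cap('wrist','w2.png');c=cap('side','s2.png');cv2.imwrite('pics/s2z.png',cv2.resize(c['image'][90:190,200:330],None,fx=5,fy=5))
o=bot.observe(); print(o['tool_pos'],o['orientation'],o['contact_force'],o['width'])
```

```text
[0.55653304 0.31018097 0.06936627] [1.79966497e+02 3.08326744e-02 1.63550134e+02] [0.53064367 0.67884027 0.10148545] 0.08566967511160502
```

View pics/w2.png

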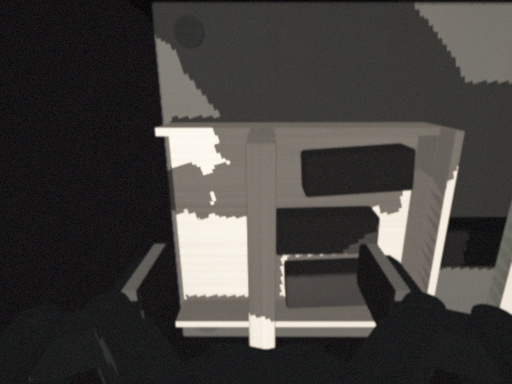

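View pics/s2z.png

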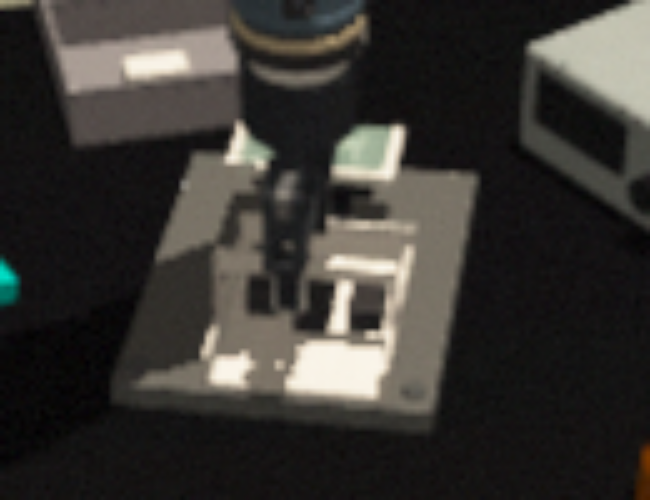

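The bridge sits centred between the fingers (bridge column 262, fingers 150 and 372). I'll close on it.

Request:
drive_tool(steps=[[0.5, 0, 0, 0.002, 0, 0, 0], [0.7, 0, 0, 0, 0, 0, 0], [0.85, 0, 0, 0, 0, 0, 0], [1, 0, 0, 0, 0, 0, 0], [1, 0, 0, 0, 0, 0, 0], [1, 0, 0, 0, 0, 0, 0], [1, 0, 0, 0, 0, 0, 0], [1, 0, 0, 0, 0, 0, 0]], squeeze=80)

```text
t: 2.97
tool_pos: [0.5569, 0.3093, 0.0667]
orientation: [180.0, 0.0, 163.5]
contact_force: [-1.2, -1.2, 4.6]
width: 0.0104
```

Request:
drive_tool(steps=[[1, 0, 0, -0.003, 0, 0, 0], [1, 0, 0, -0.003, 0, 0, 0], [1, 0, 0, -0.002, 0, 0, 0], [1, 0, -0.004, 0, 0, 0, 0], [1, 0, -0.008, 0, 0, 0, 0], [1, 0, -0.012, 0, 0, 0, 0], [1, 0, -0.012, 0, 0, 0, 0], [1, 0, -0.012, 0, 0, 0, 0]])

```text
t: 3.63
tool_pos: [0.5424, 0.2617, 0.0741]
orientation: [-180.0, -0.0, 163.5]
contact_force: [0.4, -1.0, -3.2]
width: 0.0107
```

Run:
```python
from h import *
c=cap('side','s3.png');d=cap('scene')
cv2.imwrite('pics/s3z.png',cv2.hconcat([cv2.resize(c['image'][90:190,200:300],(400,400)),cv2.resize(d['image'][210:350,240:380],(400,400))]))
o=bot.observe(); print(o['tool_pos'],o['orientation'],o['contact_force'],o['width'])
```

```text
[0.54209151 0.26071978 0.07433298] [-1.79923469e+02 -4.49658573e-02  1.63399012e+02] [ 0.37064497 -0.64932509 -2.27312845] 0.010680249446333539
```

View pics/s3z.png

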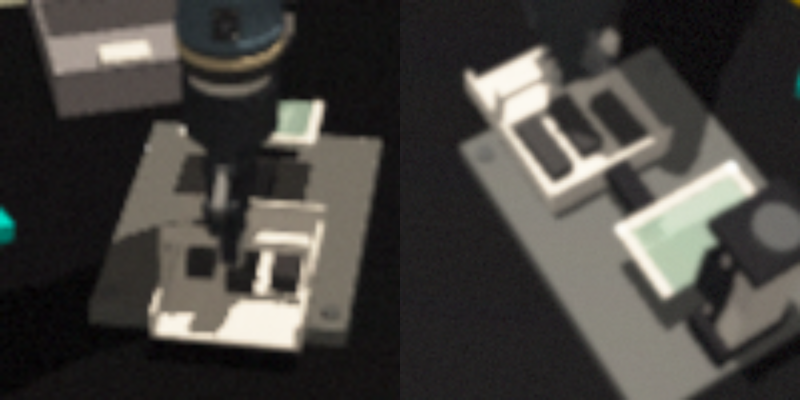

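Tray hangs level with all three bars aboard, partly out. I'll continue outward.

Request:
drive_tool(steps=[[1, 0, -0.015, 0, 0, 0, 0], [1, 0, -0.02, 0, 0, 0, 0], [1, 0, -0.02, 0, 0, 0, 0], [1, 0, -0.022, -0.003, 0, 0, 0], [1, 0.003, -0.022, -0.005, 0, 0, 0], [1, 0.004, -0.022, -0.005, 0, 0, -1], [1, 0.004, -0.022, -0.002, 0, 0, -1.5], [1, 0.003, -0.022, 0, 0, 0, -1.5]])

```text
t: 4.4
tool_pos: [0.4837, 0.1076, 0.09]
orientation: [180.0, 0.1, 167.6]
contact_force: [0.4, 0.3, -2.1]
width: 0.0102
```

Request:
drive_tool(steps=[[1, 0, -0.022, 0, 0, 0, -1.5], [1, 0, -0.022, 0, 0, 0, -1.5], [1, 0, -0.02, 0, 0, 0, -1], [1, 0, -0.012, 0, 0, 0, -1], [1, 0, -0.006, 0, 0, 0, 0], [1, 0, 0, 0, 0, 0, 0]])

```text
t: 4.9
tool_pos: [0.4692, 0.0269, 0.0896]
orientation: [-180.0, 0.0, 172.4]
contact_force: [0.6, -0.2, -2.9]
width: 0.0103
```

Run:
```python
from h import *
c=cap('side');d=cap('scene')
cv2.imwrite('pics/s4z.png',cv2.hconcat([cv2.resize(c['image'][110:260,170:320],(400,400)),cv2.resize(d['image'][110:270,200:360],(400,400))]))
o=bot.observe(); print(o['tool_pos'],o['orientation'],o['contact_force'],o['width'],o['joint_positions'].round(1))
```

```text
[0.46956397 0.02812382 0.08945281] [1.79978243e+02 2.72164720e-02 1.72443589e+02] [ 0.18203652  0.93663257 -3.30262138] 0.010284937214860096 [  3.4  13.8 -22.7  53.4   0.   11. ]
```

View pics/s4z.png

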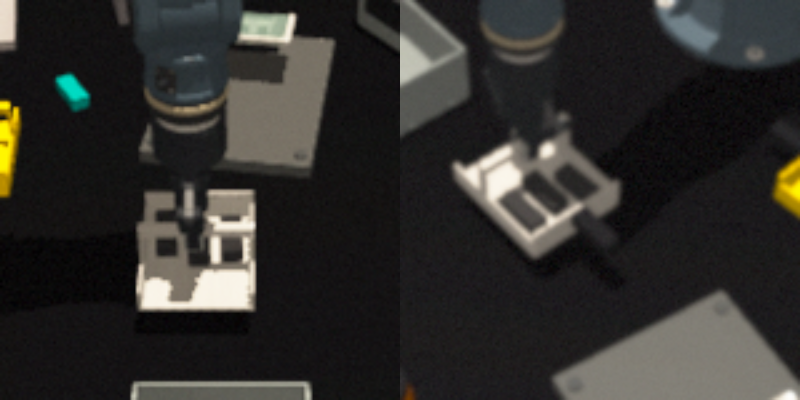

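Clear of the stand, with the bars aboard. Lowering now: target TCP z is about 0.0467.

Request:
drive_tool(steps=[[1, 0, 0, 0.012, 0, 0, 0], [1, 0, 0, 0.012, 0, 0, 0], [1, 0, 0, 0.009, 0, 0, 0], [1, 0, 0, 0.005, 0, 0, 0], [1, 0, 0, 0.003, 0, 0, 0], [1, 0, 0, 0.001, 0, 0, 0], [1, 0, 0, 0.0005, 0, 0, 0], [1, 0, 0, 0, 0, 0, 0]])

```text
t: 5.67
tool_pos: [0.4696, 0.0281, 0.0471]
orientation: [180.0, 0.0, 172.5]
contact_force: [0.4, 0.4, -2.3]
width: 0.0106
```

Request:
drive_tool(steps=[[1, 0, 0, 0.001, 0, 0, 0], [1, 0, 0, 0.0005, 0, 0, 0], [1, 0, 0, 0, 0, 0, 0]])

```text
t: 5.92
tool_pos: [0.4698, 0.028, 0.0467]
orientation: [180.0, 0.1, 172.5]
contact_force: [-4.1, 0.3, 12.2]
width: 0.0102
```

The tray has landed (12 N upward). Opening.

Request:
drive_tool(steps=[[0.9, 0, 0, -0.0005, 0, 0, 0], [0.7, 0, 0, 0, 0, 0, 0], [0.4, 0, 0, 0, 0, 0, 0], [0, 0, 0, 0, 0, 0, 0], [0, 0, 0, 0, 0, 0, 0], [0, 0, 0, 0, 0, 0, 0], [0, 0, 0, 0, 0, 0, 0], [0, 0, 0, 0, 0, 0, 0]])

```text
t: 6.58
tool_pos: [0.4693, 0.0279, 0.0458]
orientation: [-180.0, -0.0, 172.5]
contact_force: [-0.4, -0.5, 0.0]
width: 0.0856
```

Request:
drive_tool(steps=[[0, 0, 0, -0.02, 0, 0, 0], [0, 0, 0, -0.03, 0, 0, 0], [0, 0, 0.02, -0.03, 0, 0, 0], [0, 0, 0.03, -0.03, 0, 0, 0], [0, 0, 0.03, -0.03, 0, 0, 0], [0, 0, 0.03, -0.02, 0, 0, 0], [0, 0, 0, 0, 0, 0, 0], [0, 0, 0, 0, 0, 0, 0]])

```text
t: 7.25
tool_pos: [0.4841, 0.1373, 0.2056]
orientation: [180.0, 0.1, 172.7]
contact_force: [-0.2, -0.0, -1.0]
width: 0.0851
```

Run:
```python
from h import *
import pickle
W=cap('wrist','w5.png'); c=cap('side','s5.png');d=cap('scene','c5.png')
pickle.dump(dict(wrist=W,side=c,scene=d),open('C5.pkl','wb'))
cv2.imwrite('pics/s5z.png',cv2.hconcat([cv2.resize(c['image'][130:230,195:295],(400,400)),cv2.resize(d['image'][130:230,220:320],(400,400))]))
o=bot.observe(); print(o['tool_pos'],o['orientation'],o['contact_force'],o['width'])
```

```text
[0.48272473 0.13508039 0.20365701] [-1.79932483e+02 -1.06038461e-01  1.72478737e+02] [ 0.69990561 -0.29234031  0.44389752] 0.08493382162952391
```

View pics/s5z.png

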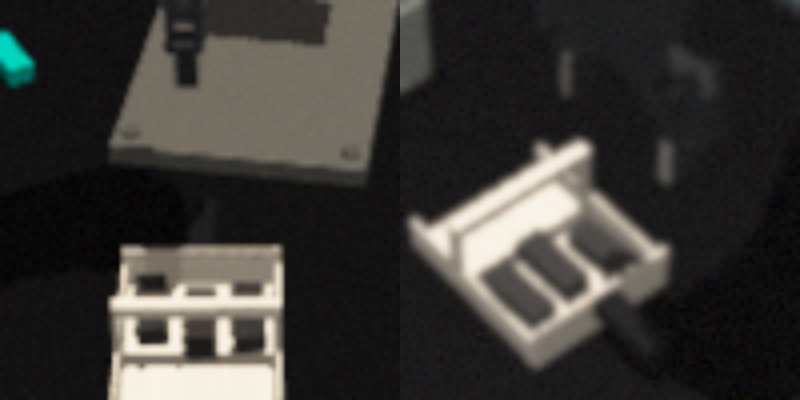

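View pics/w5.png

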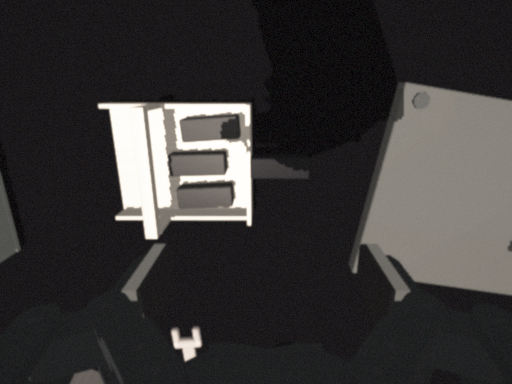

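All three bars sit on the flat tray. The handle shows in the wrist view from (252,168) to (308,168); I'll measure it at z=0.04.

Run:
```python
from h import *
import pickle
C=pickle.load(open('C5.pkl','rb')); c=C['wrist']
z=cv2.resize(c['image'][90:250,90:330],(792,528),interpolation=2); cv2.imwrite('pics/w5z.png',cv2.convertScaleAbs(z,alpha=2.0,beta=10))
for p,h in [((308,159.5),.04),((308,178),.04),((253,168.5),.04),((308,168.5),.04),((250,104),.04),((250,223),.04),((100,105.5),.026),((117,217),.026),((147,106),.072),((152,236),.072)]: print(p,onz(c,*p,h).round(4))
```

```text
(308, 159.5) [0.4818 0.1819 0.04  ]
(308, 178) [0.5008 0.1802 0.04  ]
(253, 168.5) [0.484  0.1265 0.04  ]
(308, 168.5) [0.491  0.1811 0.04  ]
(250, 104) [0.4217 0.1323 0.04  ]
(250, 223) [0.5426 0.1151 0.04  ]
(100, 105.5) [ 0.4051 -0.0151  0.026 ]
(117, 217) [ 0.5232 -0.0305  0.026 ]
(147, 106) [0.4107 0.0476 0.072 ]
(152, 236) [0.53   0.0233 0.072 ]
```

View pics/w5z.png

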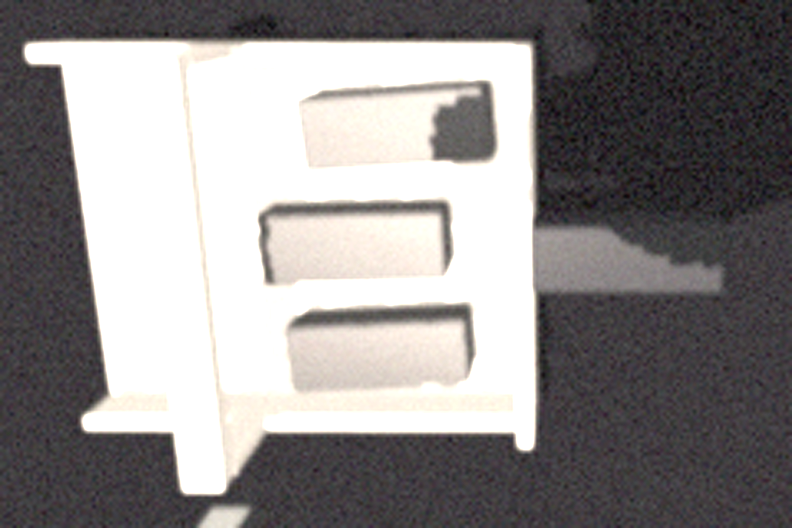

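Handle: end (0.491, 0.181), consistent with the (0.4895, 0.182) I get from the bridge grasp plus tray geometry. Its centre is (0.4856, 0.152). I'll turn the tool 90° so the jaws straddle it.

Request:
drive_tool(steps=[[0, 0, 0, 0, 0, 0, 6], [0, 0, 0, 0, 0, 0, 7], [0, 0, 0, 0, 0, 0, 7], [0, 0, 0, 0, 0, 0, 7], [0, 0, 0, 0, 0, 0, 7], [0, 0, 0, 0, 0, 0, 7], [0, 0, 0, 0, 0, 0, 7], [0, 0, 0, 0, 0, 0, 7]])

```text
t: 8.07
tool_pos: [0.4828, 0.1345, 0.2036]
orientation: [-179.9, -0.0, 117.1]
contact_force: [-0.4, 0.4, -0.5]
width: 0.0856
```

Request:
drive_tool(steps=[[0, 0, 0, 0, 0, 0, 7], [0, 0, 0, 0, 0, 0, 7], [0, 0, 0, 0, 0, 0, 7], [0, 0, 0, 0, 0, 0, 7], [0, 0.01, 0, 0.02, 0, 0, 7], [0, 0.005, 0, 0.03, 0, 0, 0], [0, 0, 0, 0.03, 0, 0, 0], [0, 0, 0, 0, 0, 0, 0]])

```text
t: 8.73
tool_pos: [0.4805, 0.1488, 0.1192]
orientation: [-179.5, 0.2, 82.4]
contact_force: [-1.6, -0.6, 0.7]
width: 0.0852
```

Run:
```python
from h import *
W=cap('wrist','w6.png')
o=bot.observe(); print(o['tool_pos'],o['orientation'],o['joint_positions'].round(1))
for p in [(.4895,.1817,.04),(.4856,.1519,.04),(.4817,.1224,.04)]: print(proj(W,p))
```

```text
[0.48161877 0.14914522 0.12195235] [-179.63016596    0.18370259   82.43751864] [ 17.2  15.5 -14.9  60.   -0.  114.8]
[[273.72023254 152.2928347 ]]
[[273.40632303 192.45775072]]
[[273.0683029 229.1997894]]
```

View pics/w6.png

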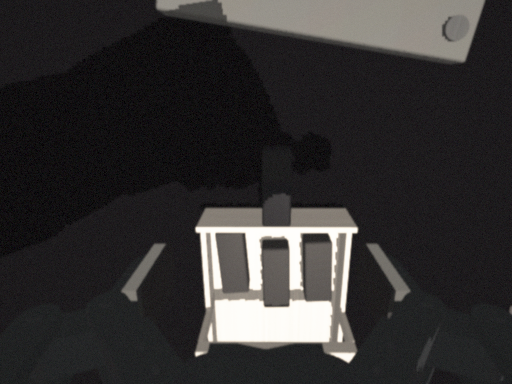

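Run:
```python
from h import *
W=cap('wrist')
o=bot.observe(); print(o['tool_pos'])
for p in [(277,147),(277,206),(263,147),(291,147),(198,228),(355,228)]: print(p,onz(W,*p,.04).round(4))
```

```text
[0.48310096 0.149673   0.12398177]
(277, 147) [0.4936 0.185  0.04  ]
(277, 206) [0.4882 0.1403 0.04  ]
(263, 147) [0.4837 0.1863 0.04  ]
(291, 147) [0.5035 0.1837 0.04  ]
(198, 228) [0.4253 0.1299 0.04  ]
(355, 228) [0.5458 0.1145 0.04  ]
```

Request:
drive_tool(steps=[[0, 0.002, 0.004, 0.02, 0, 0, 0], [0, 0, 0, 0.025, 0, 0, 0], [0, 0, 0, 0.025, 0, 0, 0], [0, 0, 0, 0.02, 0, 0, 0], [0, 0, 0, 0.014, 0, 0, 0], [0, 0, 0, 0.008, 0, 0, 0], [0, 0, 0, 0, 0, 0, 0], [0, 0, 0, 0, 0, 0, 0]], squeeze=110)

```text
t: 9.5
tool_pos: [0.4893, 0.1522, 0.0138]
orientation: [179.9, -0.0, 82.5]
contact_force: [-0.5, -0.5, 0.0]
width: 0.0852
```

Run:
```python
from h import *
W=cap('wrist','w7.png')
o=bot.observe(); print(o['tool_pos'],o['orientation'],o['contact_force'])
```

```text
[0.48954311 0.15241674 0.01410198] [ 1.79902555e+02 -3.67548027e-02  8.24872195e+01] [ 0.5561205   0.98057266 -0.33603805]
```

View pics/w7.png

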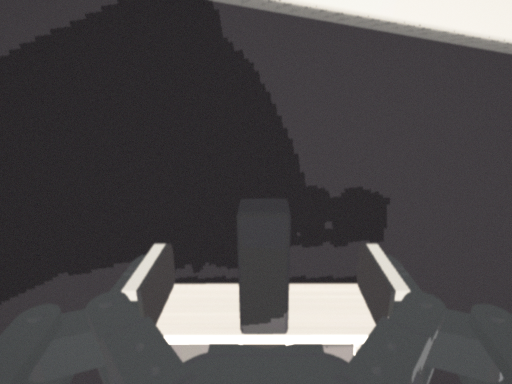

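The handle is centred between the fingers (column 264). Closing.

Request:
drive_tool(steps=[[0.4, 0, 0, 0.002, 0, 0, 0], [0.6, 0, 0, 0, 0, 0, 0], [0.8, 0, 0, 0, 0, 0, 0], [1, 0, 0, 0, 0, 0, 0], [1, 0, 0, 0, 0, 0, 0], [1, 0, 0, 0, 0, 0, 0], [1, 0, 0, 0, 0, 0, 0], [1, 0, 0, 0, 0, 0, 0]], squeeze=115)

```text
t: 10.22
tool_pos: [0.4886, 0.1524, 0.0112]
orientation: [180.0, -0.0, 82.5]
contact_force: [-1.3, 0.3, 7.5]
width: 0.0201
```

Request:
drive_tool(steps=[[1, 0, 0, -0.002, 0, 0, 0], [1, 0, 0, -0.004, 0, 0, 0], [1, 0, 0, -0.008, 0, 0, 0], [1, 0, 0, -0.01, 0, 0, 0], [1, 0, 0, -0.01, 0, 0, 0], [1, 0, 0, -0.006, 0, 0, 0], [1, 0, 0, 0, 0, 0, 0], [1, 0, 0, 0, 0, 0, 0]])

```text
t: 10.88
tool_pos: [0.4889, 0.1525, 0.0514]
orientation: [179.9, -0.0, 82.5]
contact_force: [-0.8, -1.1, -2.9]
width: 0.0207
```

Run:
```python
from h import *
import pickle
c=cap('side','s8.png');d=cap('scene','c8.png'); pickle.dump(dict(side=c,scene=d),open('C8.pkl','wb'))
cv2.imwrite('pics/s8z.png',cv2.hconcat([cv2.resize(c['image'][130:250,190:310],(400,400)),cv2.resize(d['image'][120:240,210:330],(400,400))]))
o=bot.observe(); print(o['tool_pos'],o['orientation'],o['contact_force'],o['wrist_torque'],o['width'],o['joint_positions'].round(1))
```

```text
[0.4882396  0.15224138 0.05053102] [-1.79981005e+02  1.33102253e-02  8.25033334e+01] [-0.39149554 -0.20351497 -2.8122693 ] [ 0.22375481 -0.00288878  0.03765226] 0.020247208886227795 [ 17.3  19.8 -20.6  49.6  -0.  114.8]
```

View pics/s8z.png

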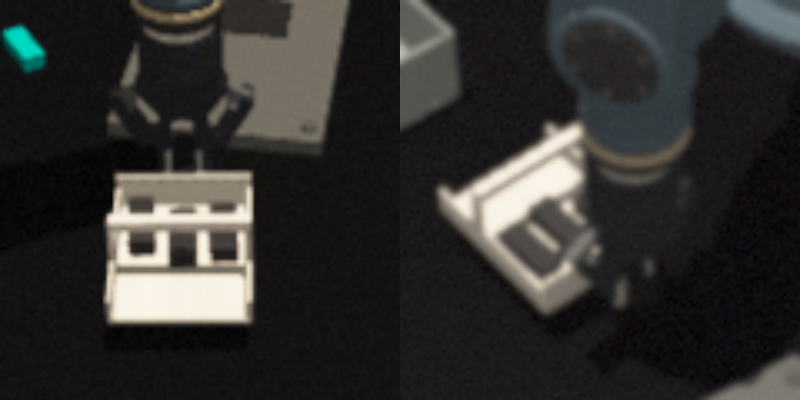

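The tray is held level by its handle. To bring its open edge about 35 mm inside the bin's near wall I need roughly -178 mm in tool x, +28 mm in tool y and 70 mm up.

Request:
drive_tool(steps=[[1, 0, 0.002, -0.01, 0, 0, 0], [1, 0, 0.003, -0.018, 0, 0, 0], [1, -0.005, 0.004, -0.018, 0, 0, 0], [1, -0.01, 0.004, -0.014, 0, 0, 0], [1, -0.016, 0.005, -0.008, 0, 0, 0], [1, -0.02, 0.005, -0.002, 0, 0, 0], [1, -0.02, 0.003, 0, 0, 0, 0], [1, -0.02, 0.002, 0, 0, 0, 0]])

```text
t: 11.65
tool_pos: [0.5043, 0.0577, 0.1204]
orientation: [-180.0, 0.0, 82.5]
contact_force: [0.1, -0.4, -2.6]
width: 0.02
```

Request:
drive_tool(steps=[[1, -0.02, 0, 0, 0, 0, 0], [1, -0.02, 0, 0, 0, 0, 0], [1, -0.02, 0, 0, 0, 0, 0], [1, -0.015, 0, 0, 0, 0, 0], [1, -0.009, 0, 0, 0, 0, 0], [1, -0.003, 0, 0, 0, 0, 0], [1, 0, 0, 0, 0, 0, 0], [1, 0, 0, 0, 0, 0, 0]])

```text
t: 12.32
tool_pos: [0.493, -0.0274, 0.1206]
orientation: [-180.0, -0.0, 82.5]
contact_force: [0.3, 0.1, -2.1]
width: 0.0202
```

Run:
```python
from h import *
import pickle
c=cap('side','s9.png');d=cap('scene','c9.png'); pickle.dump(dict(side=c,scene=d),open('C9.pkl','wb'))
cv2.imwrite('pics/s9z.png',cv2.hconcat([cv2.resize(c['image'][180:330,180:330],(400,400)),cv2.resize(d['image'][70:190,140:260],(400,400))]))
o=bot.observe(); print(o['tool_pos'],o['orientation'],o['contact_force'],o['wrist_torque'],o['width'],o['joint_positions'].round(1))
p=o['tool_pos'];t=np.array([-.1305,-.9914]);u=np.array([.9914,-.1305]);b=np.array([.464,-.252]);print('t',(p[:2]-b)@t+.1806,'u',(p[:2]-b)@u)
```

```text
[ 0.49312013 -0.02706478  0.12066837] [-1.79993563e+02 -8.21818087e-03  8.25546405e+01] [ 0.14610639  0.63294972 -2.67084051] [ 0.24018731 -0.01329532  0.01224293] 0.02036360683860156 [ -3.1  14.3 -16.8  58.9   0.   94.3]
t -0.04620095355502957 u -0.0004843476118099664
```

View pics/s9z.png

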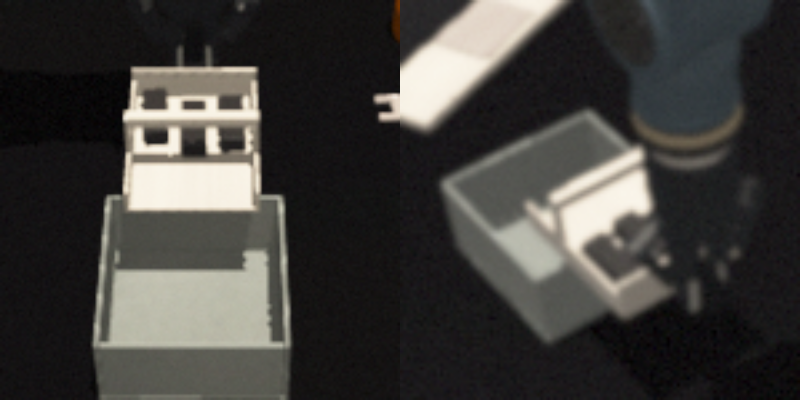

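Run:
```python
from h import *
import pickle
c=pickle.load(open('C9.pkl','rb'))['side']
k=150/400
t=np.array([-.1305,-.9914]);u=np.array([.9914,-.1305]);b=np.array([.464,-.252])
for p in [(127,211),(257,211)]:
    for z in (.11,.10):
        q=onz(c,180+p[0]*k,180+p[1]*k,z); print(z,q.round(3),(q[:2]-b)@t,(q[:2]-b)@u)
```

```text
0.11 [ 0.411 -0.203  0.11 ] -0.04131484628983033 -0.059101032348454215
0.1 [ 0.411 -0.195  0.1  ] -0.04964612290484811 -0.06013518571870235
0.11 [ 0.529 -0.219  0.11 ] -0.04131199231439929 0.060467426357118846
0.1 [ 0.531 -0.211  0.1  ] -0.049643235755804434 0.060823094947345197
```

The edge is at -41 to -46 mm along the bin axis and centred within 1 mm, as planned. I'll tip about the open edge.

Request:
drive_tool(steps=[[1, 0, 0, -0.003, 0, 1, 0], [1, -0.0005, 0, -0.006, 0, 2, 0], [1, -0.0008, 0, -0.0094, 0, 3, 0], [1, -0.0008, 0, -0.0094, 0, 3, 0], [1, -0.0008, 0, -0.0094, 0, 3, 0], [1, -0.0008, 0, -0.0094, 0, 3, 0], [1, -0.0008, 0, -0.0094, 0, 3, 0], [1, -0.0005, 0, -0.0063, 0, 2, 0]])

```text
t: 13.08
tool_pos: [0.4916, -0.0422, 0.1824]
orientation: [179.9, -20.2, 82.5]
contact_force: [0.7, -0.8, -3.0]
width: 0.0203
```

Run:
```python
from h import *
c=cap('side','s10.png');d=cap('scene','c10.png')
cv2.imwrite('pics/s10z.png',cv2.hconcat([cv2.resize(c['image'][180:330,180:330],(400,400)),cv2.resize(d['image'][70:190,140:260],(400,400))]))
o=bot.observe(); print(o['tool_pos'],o['orientation'],o['contact_force'],o['wrist_torque'],o['width'],o['joint_positions'].round(1))
R=cv2.Rodrigues(np.zeros(3))[0]
from scipy.spatial.transform import Rotation as Q
R=Q.from_euler('xyz',o['orientation'],degrees=True).as_matrix(); e=o['tool_pos']+R@[-.1806,0,.011]
t=np.array([-.1305,-.9914]);b=np.array([.464,-.252]);print('tilt',np.degrees(np.arccos(-R[2,2])),'edge',e,(e[:2]-b)@t)
```

```text
[ 0.49164315 -0.04290957  0.1818807 ] [179.93217432 -20.03833608  82.44356653] [-0.15830167 -1.71135088 -2.50155186] [-0.35107253 -0.00095017 -0.00478207] 0.02075128342374641 [-17.1  13.9 -10.7  68.8  19.8  79.9]
tilt 20.03844614930941 edge [ 0.46984003 -0.20736858  0.10966423] -0.045009710109900646
```

View pics/s10z.png

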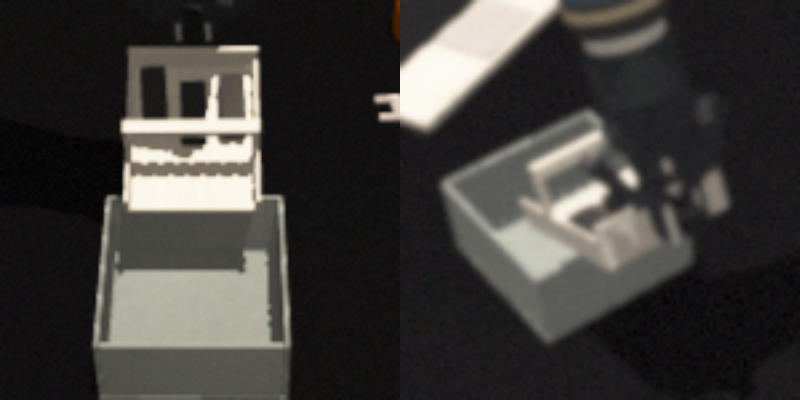

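The edge stays put at 20° tilt and the bars are still resting. Continuing.

Request:
drive_tool(steps=[[1, -0.0005, 0, -0.0063, 0, 2, 0], [1, -0.0005, 0, -0.0063, 0, 2, 0], [1, -0.0005, 0, -0.0063, 0, 2, 0], [1, -0.0005, 0, -0.0063, 0, 2, 0], [1, -0.0005, 0, -0.0063, 0, 2, 0], [1, -0.0005, 0, -0.0063, 0, 2, 0], [1, -0.0005, 0, -0.0063, 0, 2, 0], [1, -0.0005, 0, -0.0063, 0, 2, 0]])

```text
t: 13.85
tool_pos: [0.4878, -0.0677, 0.2242]
orientation: [-180.0, -36.0, 82.6]
contact_force: [0.8, -0.7, -2.7]
width: 0.0201
```

Request:
drive_tool(steps=[[1, -0.0005, 0, -0.0063, 0, 2, 0], [1, -0.0005, 0, -0.0063, 0, 2, 0], [1, -0.0005, 0, -0.0063, 0, 2, 0], [1, -0.0005, 0, -0.0063, 0, 2, 0], [1, 0, 0, 0, 0, 0, 0], [1, 0, 0, 0, 0, 0, 0], [1, 0, 0, 0, 0, 0, 0], [1, 0, 0, 0, 0, 0, 0]])

```text
t: 14.52
tool_pos: [0.4854, -0.0847, 0.2425]
orientation: [180.0, -43.9, 82.6]
contact_force: [-0.1, -0.4, -1.8]
width: 0.0203
```

Run:
```python
from h import *
c=cap('side','s11.png');d=cap('scene','c11.png')
cv2.imwrite('pics/s11z.png',cv2.hconcat([cv2.resize(c['image'][180:330,180:330],(400,400)),cv2.resize(d['image'][70:190,140:260],(400,400))]))
o=bot.observe(); print(o['tool_pos'],o['orientation'],o['contact_force'],o['wrist_torque'],o['width'],o['joint_positions'].round(1))
```

```text
[ 0.48540437 -0.08474293  0.24269804] [179.96973665 -43.94367498  82.58190967] [-0.4933671   1.00859398 -1.1310452 ] [-0.73723257  0.10627818  0.02977183] 0.01985810347957384 [-32.9  22.9   0.2  89.7  38.8  56.5]
```

View pics/s11z.png

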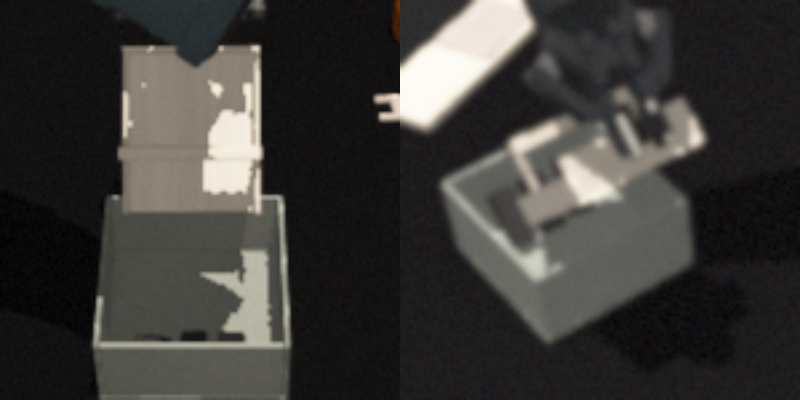

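The tray looks empty, with dark shapes inside the bin's near wall (about (150–240,337) in the left crop). I'll check with an enlarged, brightened crop.

Run:
```python
from h import *
c=cv2.imread('pics/s11.png');d=cv2.imread('pics/c11.png')
a=cv2.convertScaleAbs(cv2.hconcat([cv2.resize(c[250:330,210:295],(400,376)),cv2.resize(d[100:180,150:235],(400,376))]),alpha=2.2,beta=0)
cv2.imwrite('pics/s12z.png',a)
w=cap('wrist','w12.png')
```

```text
(no output)
```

View pics/s12z.png

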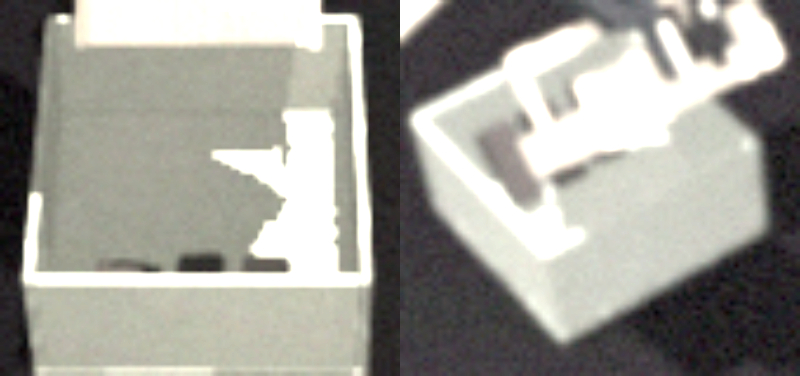

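View pics/w12.png

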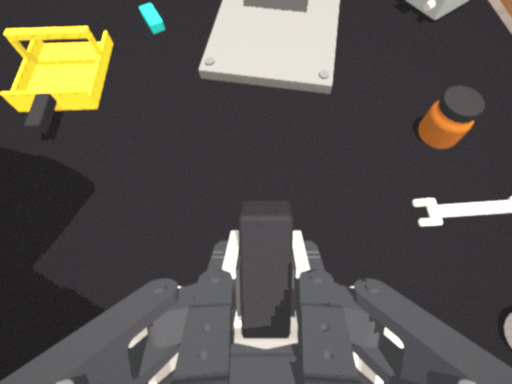

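Three bars are inside the bin and nothing is left on the tray's floor. I'll level the tray about its edge again and back away.

Request:
drive_tool(steps=[[1, 0.0002, 0, 0.0155, 0, -5.5, 0], [1, 0.0002, 0, 0.0165, 0, -5.5, 0], [1, 0.0002, 0, 0.0174, 0, -5.5, 0], [1, 0.0002, 0, 0.0174, 0, -5.5, 0], [1, 0.0002, 0, 0.0174, 0, -5.5, 0], [1, 0.0002, 0, 0.0174, 0, -5.5, 0], [1, 0.0002, 0, 0.0174, 0, -5.5, 0], [1, 0.0002, 0, 0.0174, 0, -5.5, 0]])

```text
t: 15.33
tool_pos: [0.4932, -0.0288, 0.1225]
orientation: [179.8, 0.2, 82.5]
contact_force: [0.9, -0.8, -2.4]
width: 0.0201
```

Request:
drive_tool(steps=[[1, 0.01, 0, 0, 0, 0, 0], [1, 0.02, 0, 0, 0, 0, 0], [1, 0.03, 0, 0, 0, 0, 0], [1, 0.03, 0, 0, 0, 0, 0], [1, 0.03, -0.004, 0, 0, 0, 0], [1, 0.03, -0.008, 0, 0, 0, 0], [1, 0.02, -0.008, 0, 0, 0, 0], [1, 0.01, -0.006, 0, 0, 0, 0]])

```text
t: 16.0
tool_pos: [0.4902, 0.1552, 0.1226]
orientation: [-179.9, -0.2, 82.6]
contact_force: [-0.1, 0.1, -1.7]
width: 0.0204
```

Run:
```python
from h import *
c=cap('side','s13.png');d=cap('scene','c13.png')
a=cv2.hconcat([cv2.resize(c['image'][160:335,180:355],(400,400)),cv2.resize(d['image'][90:230,150:290],(400,400))])
cv2.imwrite('pics/s13z.png',cv2.convertScaleAbs(a,alpha=1.6,beta=0))
o=bot.observe(); print(o['tool_pos'],o['orientation'],o['contact_force'],o['width'])
```

```text
[0.48983111 0.15402994 0.12237684] [-1.79942370e+02 -1.24762924e-01  8.26385972e+01] [ 0.29066822 -0.07599348 -1.11933392] 0.02052626322273141
```

View pics/s13z.png

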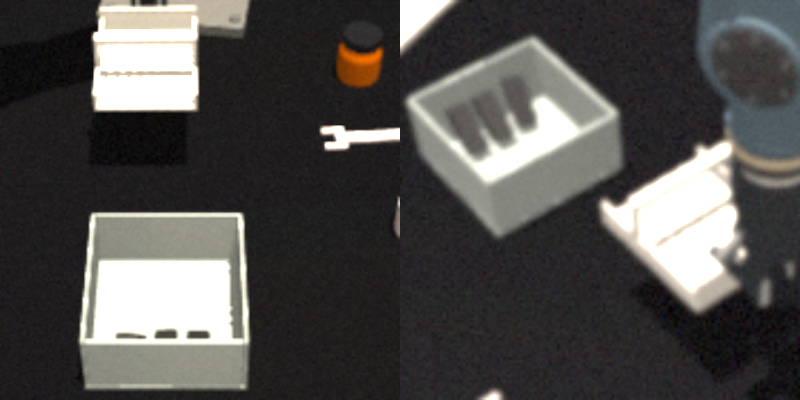

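Three bars are in the bin at (467,130), (493,118) and (520,103) in the right crop, and the tray is empty. Lowering it to a TCP z of about 0.0112.

Request:
drive_tool(steps=[[1, 0, 0, 0.015, 0, 0, 0], [1, 0, 0, 0.025, 0, 0, 0], [1, 0, 0, 0.025, 0, 0, 0], [1, 0, 0, 0.02, 0, 0, 0], [1, 0, 0, 0.012, 0, 0, 0], [1, 0, 0, 0.007, 0, 0, 0], [1, 0, 0, 0.003, 0, 0, 0], [1, 0, 0, 0, 0, 0, 0]])

```text
t: 16.77
tool_pos: [0.4906, 0.1518, 0.0148]
orientation: [-180.0, -0.0, 82.5]
contact_force: [-0.7, 0.3, -2.1]
width: 0.0204
```

Request:
drive_tool(steps=[[1, 0, 0, 0.002, 0, 0, 0], [1, 0, 0, 0.001, 0, 0, 0], [1, 0, 0, 0.001, 0, 0, 0], [1, 0, 0, 0, 0, 0, 0]])

```text
t: 17.1
tool_pos: [0.491, 0.1525, 0.0113]
orientation: [179.9, -0.0, 82.5]
contact_force: [0.8, 0.2, -1.1]
width: 0.0201
```

Run:
```python
from h import *
o=bot.observe(); print(o['tool_pos'],o['orientation'],o['contact_force'],o['wrist_torque'],o['width'])
```

```text
[0.49095054 0.15252711 0.01130553] [ 1.79941193e+02 -1.63741092e-02  8.25127643e+01] [ 0.82702135  0.15620203 -1.09815775] [ 0.03848903 -0.07791937  0.01587264] 0.020119737893067258
```

Request:
drive_tool(steps=[[1, 0, 0, 0.001, 0, 0, 0], [1, 0, 0, 0, 0, 0, 0]])

```text
t: 17.27
tool_pos: [0.491, 0.1527, 0.0111]
orientation: [179.9, -0.0, 82.5]
contact_force: [-2.2, -0.2, 10.6]
width: 0.0201
```

The tray is down (10.6 N upward). Releasing and rising.

Request:
drive_tool(steps=[[0.9, 0, 0, -0.0005, 0, 0, 0], [0.6, 0, 0, 0, 0, 0, 0], [0.3, 0, 0, 0, 0, 0, 0], [0, 0, 0, 0, 0, 0, 0], [0, 0, 0, 0, 0, 0, 0], [0, 0, 0, 0, 0, 0, 0], [0, 0, 0, 0, 0, 0, 0], [0, 0, 0, -0.01, 0, 0, 0]])

```text
t: 17.93
tool_pos: [0.4893, 0.1521, 0.0192]
orientation: [-179.8, 0.1, 82.5]
contact_force: [-0.6, 0.4, -0.4]
width: 0.0856
```

Request:
drive_tool(steps=[[0, 0, 0, -0.03, 0, 0, 0], [0, 0, 0, -0.03, 0, 0, 0], [0, 0, 0, -0.03, 0, 0, 0], [0, 0, 0, -0.03, 0, 0, 0], [0, 0.02, 0, -0.03, 0, 0, 0], [0, 0.02, 0, -0.02, 0, 0, 0], [0, 0, 0, 0, 0, 0, 0], [0, 0, 0, 0, 0, 0, 0]])

```text
t: 18.6
tool_pos: [0.4963, 0.1929, 0.1918]
orientation: [179.9, -0.1, 82.6]
contact_force: [-0.6, -0.8, -0.8]
width: 0.0855
```

Run:
```python
from h import *
c=cap('side','s14.png');d=cap('scene','c14.png');w=cap('wrist','w14.png')
a=cv2.hconcat([cv2.resize(c['image'][130:335,180:385],(400,400)),cv2.resize(d['image'][90:230,150:290],(400,400))])
cv2.imwrite('pics/s14z.png',cv2.convertScaleAbs(a,alpha=1.6,beta=0))
o=bot.observe(); print(o['tool_pos'],o['orientation'],o['contact_force'],o['width'],o['t'])
```

```text
[0.49482289 0.19132488 0.18935389] [-1.79894550e+02  7.39419680e-02  8.24937268e+01] [-0.21264373 -0.10832604 -0.17536284] 0.08501691178261037 18.75
```

View pics/s14z.png

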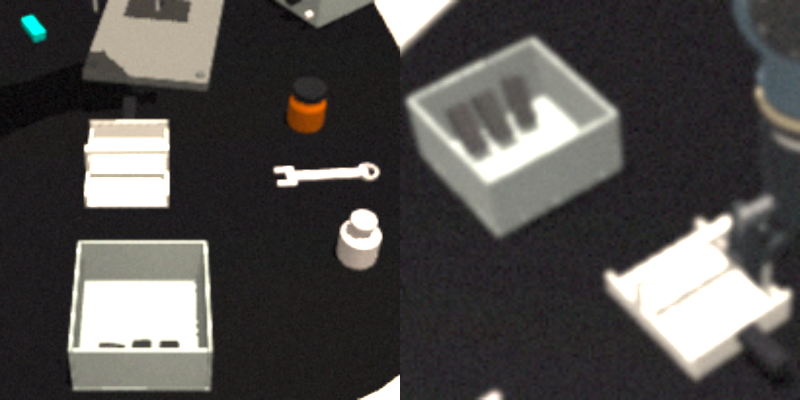

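View pics/w14.png

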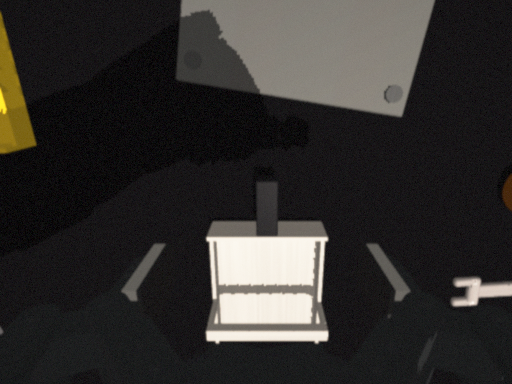

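The tray stands empty and flat, the three bars are at rest in the bin, and the bystanders are unmoved. Handing in.

```bash
python3 -c "
from h import *
print(bot.close_job())"
```

```text
the job is handed in; nothing more can be done
None
```

The job is done and handed in at about 18.8 s of the 72 s allowed; handing in gave no verdict.

- **Drawing out:** I gripped the tray by its bridge, lifted it 8 mm and drew it out from under the platform. I set it on the bench with all three bars aboard and let go.
- **Tipping:** I took the tray by its end handle and tipped it to 44° about its open edge over the bin, and all three bars slid in.
- **Setting down:** I levelled the tray, stood it back on the bench, let go and moved clear.

**Last checks:**
- The final views show three bars lying still in the bin, against its far wall, and the empty tray on the bench.
- The tool reads no contact force beyond noise, and the fingers are open.
- The wrench, jar and weight look unmoved. I judged that by eye and did not re-measure them.
- The only loads above 10 N in the readings were about 12 N and 11 N as the tray landed on the bench. I saw no sign of touching the platform, though nothing measures that contact directly.

**Disagreements:** My first bridge positions from the scene and side cameras were up to about 13 mm from the wrist camera's, so I used the wrist camera. Handle positions differed by up to 4 mm across the wrist views, well within the jaw opening.

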